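# Check the pantry spring scale and hold the recorder dial on its third step

### The job

Check the bench spring scale: pull its black handle out until the yellow pointer is level with the white line of the red marker, keep it there for a full second, then ease it all the way back home without letting it snap. After that turn the spring-return dial on the blue recorder box clockwise, past its first two clicks to the third (red dot), and finish while still holding it there with the gripper, because it springs back when let go. Leave the red marker and all the cans, the jar, the carton and the apple where they are.

Things in the scene. Friction and masses are not known exactly. Their poses are not given: they have to be found in the camera images.
- scale: Spring scale screwed to the bench (fixed). White base plate 340 x 100 mm, 12 mm high, with a green cylinder (66 mm across, top 80 mm above the bench) on its far part. Origin on the bench under the middle of the handle when the handle is home; the handle pulls out along this body's -x axis (roughly towards the robot). The plate runs from -145 to +195 mm along x and from -38 to +62 mm along y; the cylinder's front face is at x = +64 mm.
- handle (a joint): How far the handle is pulled out, m: 0 home, 0.115 end. A spring draws it home: about 1.5 N at 0 and 85 N/m more (about 9 N at 0.09). It snaps back if let go; easing it back means slower than 0.5 m/s.
- handle_grip (a point): Grip point of the handle, 60 mm above the bench. The handle is a black upright block 18 mm along the pull (x), 46 mm wide (y), from 16 to 74 mm above the bench, this point 14 mm under its top, on its middle. Axes as the scale's. 55 mm free between the handle at home and the green cylinder; the thin rod that joins them lies low, its top 26 mm above the bench. Grip it from above, fingers in front and behind.
- pointer_tip (a point): Tip of the yellow pointer that rides with the handle, 40 mm to the scale's +y side of the handle's middle, 18 mm above the bench.
- marker_line (a point): White line on top of the red marker clip (12 x 18 mm, top 23 mm above the bench), 51 mm to the +y side of the scale's middle line. The marker stays where it was set, somewhere 50 to 90 mm out from home.
- marker (a joint): Place of the marker's line on the same scale as joint handle, m: pointer and line are level when the two values are equal. Held by friction (12 N); not to be moved.
- recorder: Blue recorder box, 170 x 160 mm, 62 mm high, fixed to the bench. Origin on the bench under the dial's axis; the box reaches 75 mm to -x, 95 mm to +x, 80 mm to each side. Four dots round the dial, 54 mm from its axis: white (rest), green, yellow, red (third step).
- dial (a joint): Turn of the dial, rad: 0 at rest, growing clockwise seen from above. Clicks (shallow detents) at 0.40, 0.80 and 1.20 (third step, red dot); hard stop at 1.28. Return spring 0.06 N m at rest to 0.12 N m at 1.20, stronger than the detents (up to 0.035 N m more to push through them), so it runs back when let go.
- dial_grip (a point): Middle of the dial's grip, on the vertical dial axis, 94 mm above the bench. The dial is a black disc 72 mm across, its top 72 mm above the bench, carrying an upright grip bar 66 mm long along this point's x axis, 15 mm thick along its y axis, top 108 mm above the bench. The end with the white line (-x) points at the dots. The point turns with the dial. Grip the bar across its thickness from above, or push its end round.
- can_red: Red food can, 66 mm across, 85 mm high, origin under its middle; leave alone.
- jar: Amber jar with a yellow cap, 60 mm across, 90 mm high, origin under its middle; leave alone.
- can_blue: Blue food can, 74 mm across, 100 mm high, origin under its middle; leave alone.
- can_green: Green food can, 74 mm across, 100 mm high, origin under its middle; leave alone.
- carton: Orange carton, 50 x 120 mm, 140 mm high, origin under its middle; leave alone.
- apple: Green apple, 72 mm across, 62 mm high, origin under its middle; leave alone.
Things that resemble listed ones, but are neither listed nor needed, are in the scene too. Leave any brown or orange look-alike of the recorder alone.

How it is judged (in metres and radians):
On the way, in this order (a step that is already met when the one before it is completed fails the run):
1. the handle is pulled out and kept with the pointer level with the marker's line (within 6 mm) for 0.8 s, the dial still at rest (x of pointer_tip in the frame of marker_line between -0.006 and 0.006 m and value of joint dial below 0.2 rad), for 0.8 s.
2. the handle is back home (within 8 mm), the dial still at rest (value of joint handle below 0.008 m and value of joint dial below 0.2 rad), for 0.2 s.
3. the dial is turned to its third step by the gripper (value of joint dial above 1.08 rad and contact force between the fingers and dial above 0.3 N), for 0.3 s.
At the end, for the whole second after the job is handed in: The gripper's fingers hold the dial at its third step (joint dial above 1.08 rad) through the last second, the scale's handle is home within 8 mm, the marker is within 6 mm and each bystander within 30 mm of where it began (all of step 3 and value of joint handle below 0.008 m and distance of each of can_red, jar, can_blue, can_green, carton, apple from where it was at the start of the episode below 0.03 m and distance of marker_line from where it was at the start of the episode below 0.006 m); the arm keeps its last pose, push and grip.
It fails at once if the handle snaps back (faster than 0.5 m/s) (velocity of joint handle below -0.5 m/s).
It fails at once if the red marker is shifted by more than 6 mm (distance of marker_line from where it was at the start of the episode above 0.006 m).
It fails at once if a can, the jar, the carton or the apple is shifted by more than 30 mm (distance of any of can_red, jar, can_blue, can_green, carton, apple from where it was at the start of the episode above 0.03 m).
It also fails if it takes over 61 s, if anything falls off the work surface, if the arm or the gripper's body presses on something with over 40 N, if the wrist force passes 120 N, or if a joint passes its speed limit or range.

### The arm

A 6-joint arm with a two-finger parallel gripper is mounted at the origin on the work surface. World frame = base frame: x ahead of the robot, y to its left, z up, the work surface at z = 0. Lengths are in m, angles in degrees, forces in N, time in s.
With the tool pointing down it reaches from about 0.3 to 0.75 m from the base axis. Payload 8.5 kg.
Tool frame: the origin (TCP) lies between the finger pads; the fingertips stand 17 mm ahead of it and the grasp point (between the pads) lies 2 mm behind it; z points along the fingers, y is the direction in which the jaws open and shut (so a half turn about z gives the same grasp; the last joint's range is limited). The gripper opens to 85 mm and grips with 20 to 120 N. Pads are 22 mm wide; open, the fingers measure 114 mm over their backs; the gripper's body (76 mm by 85 mm) begins 54 mm behind the grasp point. The pads swing forward as they close: fully open they stand 13 mm farther back than shut.
Start: joints at [-84.07, 21.807, 74.336, -0, 83.858, -12.336], TCP at [0.172, -0.522, 0.248] pointing down, gripper open.
Joint ranges: [-178.18, 178.18], [-50.72, 133.34], [12.68, 142.11], [-81.47, 261.47], [9.98, 163.14], [-165.26, 165.26]. Speed limits (degrees/s): [136.94, 136.94, 180, 180, 180, 180].

### API

Orientations are given as a 3x3 rotation matrix whose columns are the frame's x, y, z axes.
In Python, from rig import readout, eyes, env gives the robot as it stands.
- The arm moves only by the tool arm_command, never from a script. Its argument "rows" is text: rows parted by semicolons, each of 7 numbers parted by spaces: the closure, from 0 (fully open) to 1 (shut), then the shift along the tool's x, y, z in mm, then the turn, a rotation vector about the tool's x, y, z in degrees. In form: grip dx dy dz rx ry rz; .... A call has 1 to 5 rows; each row shifts and turns the commanded pose from where the row before left it, along the tool's axes as they then stand; what a row does not reach is not made up. A row lasts 1/12 s, in which the tool goes at most 41.7 mm and 7.16 degrees, less where a joint would pass 70% of its speed; a pose out of reach is approached as far as the arm can. A call with a gripper value outside its range is refused whole. The fingers move at their own pace and stop on an object; "squeeze" is the grip in N (left out, the last holds). Time passes only in rows, so rows that do not move let the fingers close. It gives the time, the measured TCP pose, the force and the opening at its end, in the units of the state.
- readout.observe(): the state, without advancing time (a new reading comes with each control period).
- eyes.get_image(name): name is "side" or "top" or "wrist"; returns the picture (480x640x3 uint8, red, green, blue); there is no depth.
- eyes.camera_model(name): a dict with "mtx" (3x3 intrinsics, pixels), "view" (4x4, takes a point from world to camera coordinates). Camera axes: x right, y up, looking along -z (the intrinsics and any distortion apply to the point x, -y, -z); pixel columns grow to the right and rows downward; lengths in m; the calibration is good to about 2 mm. A picture is of the moment at which its call begins: read the wrist's pose just before it. camera_model takes no time and is no camera call; for the wrist camera it gives the pose at the moment of the call.
- env.close_job(): hands the job in, once; it reports no verdict.
The state is a dict: "time_s": time; "q": joint angles; "qvel": joint speeds; "joint_efforts": joint torques, N m; "position": TCP position; "tool_rot": TCP orientation; "ft_force": force on the tool from outside, world axes, zero at the start; "wrist_torque": the same for the moment, N m; "grip_width": finger opening in m.
Only numpy, scipy, OpenCV 4.12 (cv2) and the standard library are available. Lean on these libraries where they do the work, as an engineer would, in place of code of your own. Each camera call takes 0.05 s, during which the arm holds its last target. There are 200 camera calls.

## Working session

There is one attempt and no reset: what is moved stays moved. The work goes in short steps, Python scripts to look and compute and a tool call to move; the robot and the scene stay as the last step left them, time stands still between calls to the robot, and variables do not carry over. Pictures are saved under pics/ and viewed, about 8 in all and at most 12, crops included, and the job is handed in when it is done.

Besides the shell and the picture viewer there is one more tool, called as a command line: name --argument value ..., lists and objects as JSON in quotes. arm_command: Moves the arm, as the interface text tells. Its arguments: {"type":"object","properties":{"rows":{"type":"string"},"squeeze":{"type":"number"}},"required":["rows"]}

```bash
mkdir -p pics; ls
cat > h.py <<'E'
import numpy as np, cv2
from rig import readout, eyes, env
def cam(n):
    m=eyes.camera_model(n); return m
def ray(m,u,v,z):
    K=np.array(m["mtx"]);V=np.array(m["view"])
    d=np.linalg.inv(K)@[u,v,1]; d=np.array([d[0],-d[1],-d[2]])
    R=V[:3,:3];c=-R.T@V[:3,3]; w=R.T@d
    return c+w*(z-c[2])/w[2]
def proj(m,p):
    K=np.array(m["mtx"]);V=np.array(m["view"])
    c=V[:3,:3]@np.array(p)+V[:3,3]; c=K@[c[0],-c[1],-c[2]]
    return c[:2]/c[2]
def snap(n,f):
    m=cam(n); im=eyes.get_image(n); cv2.imwrite(f"pics/{f}.png",im[:,:,::-1]); return m,im
E
python3 - <<'E'
from h import *
for n in("top","side"):
    m,im=snap(n,n+"0"); print(n,{k:np.round(v,3).tolist() if not isinstance(v,str) else v for k,v in m.items()})
print(readout.observe())
E
```

```text
pics
top {'mtx': [[502.381, 0.0, 318.452], [0.0, 502.381, 232.964], [0.0, 0.0, 1.0]], 'view': [[0.013, -1.0, -0.004, -0.009], [0.989, 0.013, 0.147, -0.461], [-0.147, -0.006, 0.989, -1.331], [0.0, 0.0, 0.0, 1.0]]}
side {'mtx': [[453.218, 0.0, 324.776], [0.0, 453.218, 234.407], [0.0, 0.0, 1.0]], 'view': [[-0.954, -0.299, -0.004, 0.416], [0.176, -0.571, 0.802, -0.137], [-0.242, 0.764, 0.598, -1.054], [0.0, 0.0, 0.0, 1.0]]}
{'time_s': 0.1, 'q': array([-8.40691128e+01,  2.18390912e+01,  7.43797277e+01,  1.30206289e-03,
        8.38583081e+01, -1.23342835e+01]), 'qvel': array([-0.04529455, -0.0902061 , -0.18217792,  0.01509862,  0.00080303,
       -0.01655394]), 'joint_efforts': array([ 2.69409516e-03, -4.49221122e+01, -2.31651431e+01, -2.04862063e-04,
        3.69751637e-03,  8.16028290e-06]), 'position': array([ 0.17236981, -0.52203983,  0.24775914]), 'tool_rot': array([[ 9.49616959e-01,  3.13412856e-01, -1.16618921e-04],
       [ 3.13412725e-01, -9.49616062e-01,  1.34124859e-03],
       [ 3.09621351e-04, -1.31022226e-03, -9.99999094e-01]]), 'ft_force': array([0.30362765, 0.92513818, 0.33319665]), 'wrist_torque': array([0.04392126, 0.0285383 , 0.06864349]), 'grip_width': 0.08541800856644632}
```

View pics/top0.png

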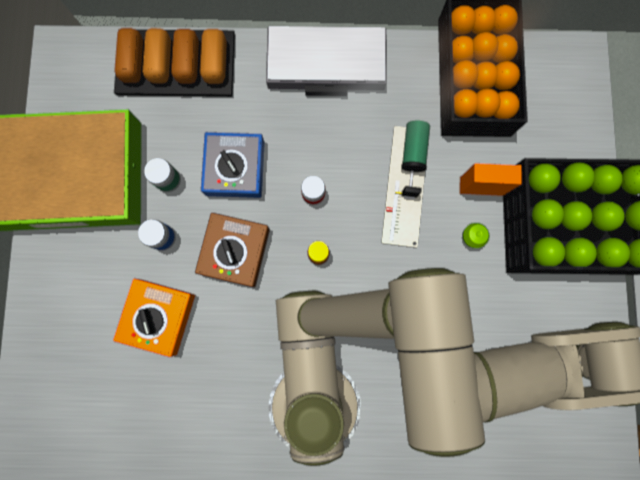

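View pics/side0.png

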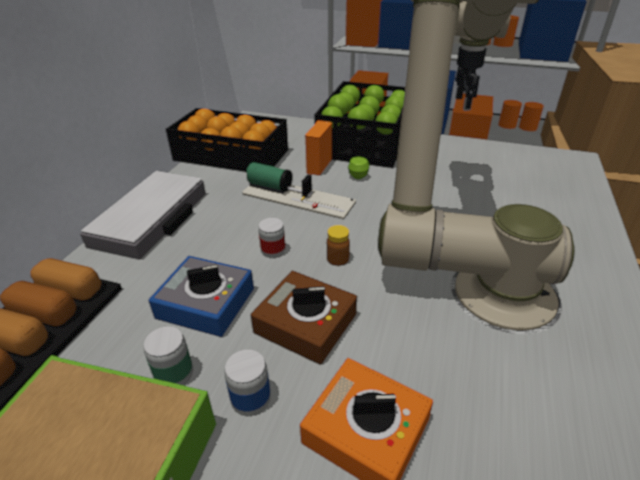

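Run:
```python
from h import *
im=cv2.imread("pics/top0.png"); m=cam("top")
a=cv2.resize(im[110:260,365:465],None,fx=4,fy=4,interpolation=2)
b=cv2.resize(im[120:210,190:280],None,fx=4,fy=4,interpolation=2)
c=np.zeros((600,780,3),np.uint8); c[:,:400]=a; c[:360,410:770]=b; cv2.imwrite("pics/crop0.png",c)
hsv=cv2.cvtColor(im,cv2.COLOR_BGR2HSV)
def blobs(lo,hi,box):
    k=cv2.inRange(hsv,lo,hi); z=np.zeros_like(k); x0,y0,x1,y1=box; z[y0:y1,x0:x1]=k[y0:y1,x0:x1]
    cs,_=cv2.findContours(z,0,1); return sorted(cs,key=cv2.contourArea)[::-1]
# plate: cream
print("plate px",im[235,400],im[140,396],im[205,400], "bench",im[230,370])
print(hsv[235,400],hsv[230,370])
bl=blobs((95,100,40),(125,255,255),(190,120,280,210)); r=cv2.minAreaRect(bl[0]); print("blue",r); 
for p in cv2.boxPoints(r): print(ray(m,*p,0.062).round(3))
print('ctr',ray(m,*r[0],0.055).round(3))
# plate
pl=blobs((10,12,180),(40,90,255),(375,115,440,255));r=cv2.minAreaRect(np.vstack(pl[:3]));print("plate",r,[cv2.contourArea(q) for q in pl[:4]])
for p in cv2.boxPoints(r): print(ray(m,*p,0.012).round(3))
rd=blobs((0,120,80),(8,255,255),(378,195,400,220));M=cv2.moments(rd[0]);print("red",M['m10']/M['m00'],M['m01']/M['m00'],ray(m,M['m10']/M['m00'],M['m01']/M['m00'],.023).round(3))
```

```text
plate px [219 231 229] [207 223 226] [207 224 227] bench [176 178 174]
[ 35  13 231] [ 75   6 178]
blue ((231.83506774902344, 164.37596130371094), (60.28586196899414, 63.304405212402344), 2.436648368835449)
[0.556 0.316 0.062]
[0.734 0.317 0.062]
[0.729 0.152 0.062]
[0.551 0.154 0.062]
ctr [0.644 0.236 0.055]
plate ((405.4971923828125, 186.10877990722656), (36.11302185058594, 118.31623077392578), 6.225829124450684) [1287.0, 906.0]
[ 0.438 -0.176  0.012]
[ 0.777 -0.214  0.012]
[ 0.766 -0.316  0.012]
[ 0.429 -0.274  0.012]
red 389.23809523809524 210.47619047619045 [ 0.527 -0.197  0.023]
```

View pics/crop0.png

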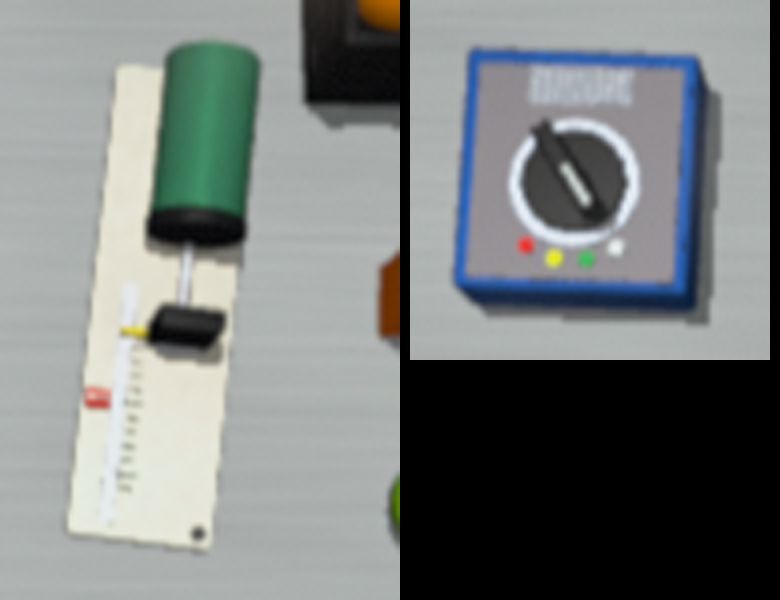

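The handle is the black block on the white scale at top px (411,191). The blue recorder is at (233,163); its look-alikes are brown at (233,250) and orange at (153,318), so I choose the blue one. The crop confirms the pointer at about (396,192), the marker at (389,210) and the white line pointing at the white dot. First I turn the tool so the jaws open along the scale axis.

arm_command --rows "0 0 0 0 0 0 -7;0 0 0 0 0 0 -7;0 0 0 0 0 0 -7;0 0 0 0 0 0 -7;0 0 0 0 0 0 -7"

```text
time_s: 0.52
position: [0.1723, -0.5221, 0.248]
tool_rot: [[0.593, 0.805, -0.0], [0.805, -0.593, 0.001], [0.001, -0.001, -1.0]]
ft_force: [-0.1, 0.2, 0.4]
grip_width: 0.085
```

arm_command --rows "0 0 0 0 0 0 -7;0 0 0 0 0 0 -7;0 0 0 0 0 0 -7;0 0 0 0 0 0 -7;0 0 0 0 0 0 -2"

```text
time_s: 0.93
position: [0.1724, -0.5221, 0.2479]
tool_rot: [[0.111, 0.994, -0.0], [0.994, -0.111, 0.001], [0.001, -0.0, -1.0]]
ft_force: [-0.8, 0.3, 0.5]
grip_width: 0.0857
```

arm_command --rows "0 26 31 0 0 0 0;0 26 31 0 0 0 0;0 26 31 0 0 0 0;0 26 31 0 0 0 0;0 26 31 0 0 0 0"

```text
time_s: 1.35
position: [0.3428, -0.4099, 0.2481]
tool_rot: [[0.118, 0.993, -0.0], [0.993, -0.118, 0.001], [0.001, -0.0, -1.0]]
ft_force: [0.6, -0.7, -0.0]
grip_width: 0.0853
```

arm_command --rows "0.4 26 31 0 0 0 0;0.4 26 31 0 0 0 0;0.4 26 31 0 0 0 0;0.4 26 31 0 0 0 0;0.4 26 31 0 0 0 0"

```text
time_s: 1.77
position: [0.5121, -0.2988, 0.248]
tool_rot: [[0.117, 0.993, -0.001], [0.993, -0.117, 0.0], [0.0, -0.001, -1.0]]
ft_force: [1.3, -1.1, 0.3]
grip_width: 0.0511
```

arm_command --rows "0.4 26 28 0 0 0 0;0.4 27 29 0 0 0 0;0.4 0 0 0 0 0 0;0.4 0 0 0 0 0 0"

```text
time_s: 2.1
position: [0.5745, -0.253, 0.2474]
tool_rot: [[0.114, 0.993, -0.001], [0.993, -0.114, 0.001], [0.001, -0.001, -1.0]]
ft_force: [-1.3, -0.1, -0.9]
grip_width: 0.0512
```

Run:
```python
from h import *
s=readout.observe(); m,im=snap("wrist","w1"); print(s['position'],s['tool_rot'].round(3),s['grip_width'])
V=np.array(m['view']); print(-V[:3,:3].T@V[:3,3])
for p in [(.576,-.253,.074),(.527,-.197,.023)]: print(proj(m,p))
```

```text
[ 0.57454799 -0.25295411  0.24739065] [[ 0.114  0.993 -0.001]
 [ 0.993 -0.114  0.001]
 [ 0.001 -0.001 -1.   ]] 0.05119583781960324
[ 0.58281465 -0.18403587  0.37419216]
[315.2617215  220.33112728]
[260.55089757 160.48019659]
```

View pics/w1.png

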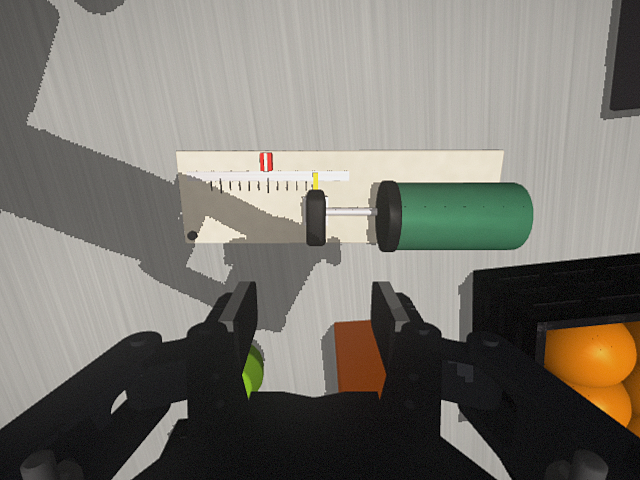

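Run:
```python
from h import *
im=cv2.imread("pics/w1.png"); m=cam("wrist"); hsv=cv2.cvtColor(im,cv2.COLOR_BGR2HSV)
def mask(lo,hi,b):
    k=cv2.inRange(hsv,lo,hi); z=np.zeros_like(k); z[b[1]:b[3],b[0]:b[2]]=k[b[1]:b[3],b[0]:b[2]]; return np.argwhere(z)[:,::-1]
r=mask((0,130,80),(8,255,255),(250,145,285,180)); print("red",r.min(0),r.max(0),r.mean(0))
w=mask((0,0,190),(180,60,255),(r[:,0].min()+2,r[:,1].min(),r[:,0].max()-1,r[:,1].max()-6)); print("line",w.mean(0),len(w))
y=mask((20,150,100),(35,255,255),(300,165,330,190)); print("ptr",y.min(0),y.max(0),y.mean(0))
R=readout.observe()['tool_rot']; o=readout.observe()['position']
# plate long edge dir
a=ray(m,177,151,.012);b=ray(m,503,150,.012); d=(b-a)[:2]; yaw=np.arctan2(d[1],d[0]); print("yaw",np.degrees(yaw),'plate far-left',b.round(4))
X=np.array([np.cos(yaw),np.sin(yaw)]);Y=np.array([-X[1],X[0]])
L=ray(m,*w.mean(0),.023);P=ray(m,y[:,0].mean(),y[:,1].min()+1,.018)
print("line",L,"ptr",P,"dx,dy",(L-P)[:2]@X,(L-P)[:2]@Y)
print("origin from ptr",P[:2]-.04*Y,"from line y",L[:2]-.051*Y+ -((L-P)[:2]@X)*X, "from plate",b[:2]-.195*X-.062*Y)
k=mask((0,0,0),(180,255,60),(300,186,330,250)); print("handle blk",k.min(0),k.max(0)); 
for z in(.074,): print(ray(m,(k[:,0].min()+k[:,0].max())/2,218,z))
```

```text
red [260 153] [272 170] [266.01290323 161.26451613]
line [265. 158.] 33
ptr [313 173] [317 189] [315.17948718 181.08974359]
yaw -6.468477304720547 plate far-left [ 0.7744 -0.217   0.012 ]
line [ 0.53094852 -0.19620177  0.023     ] ptr [ 0.5792754 -0.218312   0.018    ] dx,dy -0.050510094994935154 0.01652513544591466
origin from ptr [ 0.57476914 -0.25805736] from line y [ 0.57539158 -0.25256739] from plate [ 0.57367577 -0.25660312]
handle blk [307 190] [325 245]
[ 0.57594722 -0.25216404  0.074     ]
```

arm_command --rows "0.4 0 1 38 0 0 0;0.4 0 0 38 0 0 0;0.4 0 0 38 0 0 0;0.4 0 0 38 0 0 0;0.4 0 0 37 0 0 0"

```text
time_s: 2.57
position: [0.5731, -0.2558, 0.0579]
tool_rot: [[0.119, 0.993, -0.0], [0.993, -0.119, -0.0], [-0.0, -0.0, -1.0]]
ft_force: [1.0, -0.9, -0.8]
grip_width: 0.0513
```

arm_command --rows "0.4 0 0 0 0 0 0;1 0 0 0 0 0 0;1 0 0 0 0 0 0;1 0 0 0 0 0 0;1 0 0 0 0 0 0" --squeeze 50

```text
time_s: 2.98
position: [0.5756, -0.2558, 0.0624]
tool_rot: [[0.117, 0.993, 0.004], [0.993, -0.117, -0.004], [-0.003, 0.005, -1.0]]
ft_force: [-0.8, -1.5, 7.3]
grip_width: 0.0173
```

Run:
```python
from h import *
s=readout.observe(); print(s['position'],s['ft_force'],s['grip_width'])
m,im=snap("wrist","w2")
```

```text
[ 0.57555834 -0.25578974  0.06239255] [-0.83082279 -1.53435882  7.26972136] 0.017337774477661005
```

View pics/w2.png

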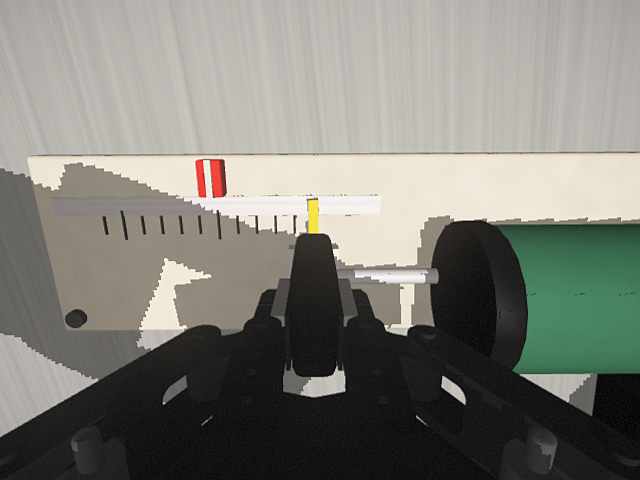

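The handle is gripped between the pads (grip 17 mm). The pointer is at px (313,200) and the marker line at (211,180). Now I pull it out slowly.

arm_command --rows "1 0 -8 -3 0 0 0;1 0 -10 0 0 0 0;1 0 -10 0 0 0 0;1 0 -8 0 0 0 0;1 0 -6 0 0 0 0"

```text
time_s: 3.45
position: [0.5327, -0.2509, 0.0626]
tool_rot: [[0.117, 0.993, 0.002], [0.993, -0.117, -0.003], [-0.002, 0.002, -1.0]]
ft_force: [4.9, -7.7, -13.2]
grip_width: 0.0172
```

arm_command --rows "1 0 -4 0 0 0 0;1 0 0 0 0 0 0;1 0 0 0 0 0 0;1 0 0 0 0 0 0"

```text
time_s: 3.78
position: [0.5294, -0.2505, 0.0626]
tool_rot: [[0.117, 0.993, 0.002], [0.993, -0.117, -0.003], [-0.003, 0.002, -1.0]]
ft_force: [4.5, -7.1, -14.1]
grip_width: 0.0171
```

```bash
cat > ms.py <<'E'
from h import *
import sys
s=readout.observe(); print(s['time_s'],s['position'],s['ft_force'],s['grip_width'])
m,im=snap("wrist",sys.argv[1]); hsv=cv2.cvtColor(im[:,:,::-1].copy(),cv2.COLOR_BGR2HSV)
def mask(lo,hi,b):
    k=cv2.inRange(hsv,lo,hi); z=np.zeros_like(k); z[b[1]:b[3],b[0]:b[2]]=k[b[1]:b[3],b[0]:b[2]]
    cs,_=cv2.findContours(z,0,1); c=max(cs,key=cv2.contourArea); q=np.zeros_like(k); cv2.drawContours(q,[c],-1,255,-1)
    return np.argwhere(q)[:,::-1],k
r,_=mask((0,130,60),(8,255,255),(0,120,640,230))
w=[(u,v) for u,v in r if hsv[v,u,1]<90 and v<r[:,1].min()+24 and r[:,0].min()+3<u<r[:,0].max()-3]
y,_=mask((20,130,60),(35,255,255),(0,170,640,260))
w=np.mean(w,0); t=y[y[:,1]<y[:,1].min()+8]; t=t.mean(0)
yaw=np.radians(-6.5); X=np.array([np.cos(yaw),np.sin(yaw)])
L=ray(m,*w,.023);P=ray(m,*t,.018)
print("line px",w,"ptr px",t,L,P,"ptr-line along x",((P-L)[:2]@X).round(4))
E
python3 ms.py w3
```

```text
3.7833 [ 0.52936084 -0.25052692  0.062558  ] [  4.47043798  -7.11565282 -14.13270272] 0.017114413670614156
  return _methods._mean(a, axis=axis, dtype=dtype,
  ret = ret.dtype.type(ret / rcount)
Traceback (most recent call last):
  File "ms.py", line 14, in <module>
    L=ray(m,*w,.023);P=ray(m,*t,.018)
TypeError: Value after * must be an iterable, not numpy.float64
```

View pics/w3.png

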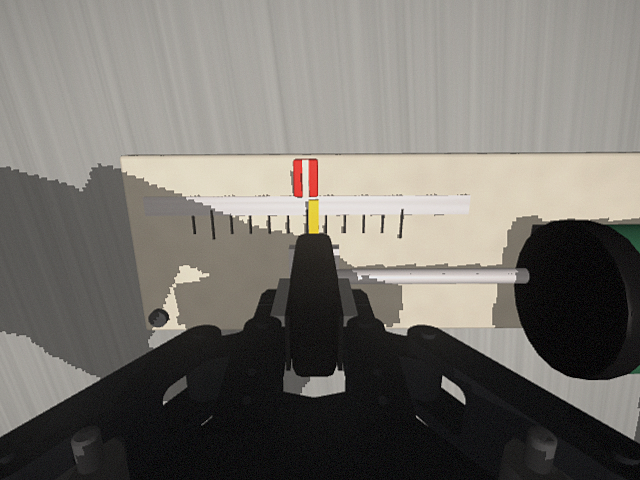

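Run:
```python
from h import *
im=cv2.imread("pics/w3.png"); m=cam("wrist"); print(im[170,290:322].tolist()); print([p.tolist() for p in im[206,304:322]])
yaw=np.radians(-6.5); X=np.array([np.cos(yaw),np.sin(yaw)])
for u in(304,306,308): print(u,(ray(m,313.5,202,.018)-ray(m,u,172,.023))[:2]@X)
```

```text
[[151, 166, 176], [193, 215, 224], [221, 245, 239], [105, 117, 188], [44, 50, 217], [60, 66, 230], [63, 71, 231], [61, 70, 229], [60, 69, 229], [64, 71, 230], [57, 64, 228], [37, 46, 227], [166, 178, 229], [217, 233, 228], [219, 229, 229], [216, 227, 229], [214, 227, 228], [230, 240, 229], [160, 175, 229], [71, 79, 228], [56, 64, 230], [62, 69, 229], [64, 72, 229], [64, 71, 231], [63, 72, 230], [66, 75, 234], [60, 63, 228], [24, 28, 148], [193, 213, 219], [199, 219, 226], [194, 215, 224], [195, 212, 225]]
[[235, 237, 239], [146, 148, 153], [113, 115, 118], [124, 116, 120], [104, 160, 173], [66, 207, 232], [61, 213, 234], [62, 210, 229], [64, 210, 230], [64, 210, 229], [63, 208, 230], [63, 209, 229], [59, 208, 229], [51, 209, 230], [128, 219, 230], [229, 227, 229], [231, 228, 229], [226, 229, 230]]
304 0.004522391781243652
306 0.003559971110963607
308 0.0025975206360191673
```

The line is at px 305 and the pointer at 313.5, so about 4 mm short. I pull 4 mm more and hold.

arm_command --rows "1 0 -4 2 0 0 0;1 0 0 0 0 0 0;1 0 0 0 0 0 0;1 0 0 0 0 0 0;1 0 0 0 0 0 0"

```text
time_s: 4.25
position: [0.5265, -0.2502, 0.0624]
tool_rot: [[0.117, 0.993, 0.005], [0.993, -0.117, -0.004], [-0.004, 0.006, -1.0]]
ft_force: [5.6, -4.0, 0.2]
grip_width: 0.017
```

Run:
```python
from h import *
s=readout.observe(); m,im=snap("wrist","w4"); print(s['position'],s['ft_force'])
hsv=cv2.cvtColor(im,cv2.COLOR_RGB2HSV)
row=hsv[172,280:345,1]; red=np.where(row>130)[0]+280; wh=[u for u in range(red.min(),red.max()) if hsv[172,u,1]<80]
ye=[u for u in range(290,340) if hsv[206,u,1]>110]; print(red.min(),red.max(),wh,ye)
yaw=np.radians(-6.5); X=np.array([np.cos(yaw),np.sin(yaw)])
print((ray(m,np.mean(ye),202,.018)-ray(m,np.mean(wh),172,.023))[:2]@X)
```

```text
[ 0.52646645 -0.25022584  0.06244481] [ 5.59274561 -4.02342007  0.24043863]
299 322 [308, 309, 310, 311, 312, 313] [308, 309, 310, 311, 312, 313, 314, 315, 316, 317]
0.0009052409459253815
```

arm_command --rows "1 0 -1 0 0 0 0;1 0 0 0 0 0 0;1 0 0 0 0 0 0;1 0 0 0 0 0 0;1 0 0 0 0 0 0"

```text
time_s: 4.72
position: [0.5255, -0.2501, 0.0624]
tool_rot: [[0.117, 0.993, 0.005], [0.993, -0.117, -0.004], [-0.004, 0.006, -1.0]]
ft_force: [3.8, -4.5, -0.1]
grip_width: 0.0169
```

arm_command --rows "1 0 0 0 0 0 0;1 0 0 0 0 0 0;1 0 0 0 0 0 0;1 0 0 0 0 0 0;1 0 0 0 0 0 0"

```text
time_s: 5.13
position: [0.5255, -0.2501, 0.0625]
tool_rot: [[0.117, 0.993, 0.005], [0.993, -0.117, -0.004], [-0.004, 0.006, -1.0]]
ft_force: [5.4, -4.6, 1.0]
grip_width: 0.0171
```

arm_command --rows "1 0 0 0 0 0 0;1 0 0 0 0 0 0;1 0 0 0 0 0 0;1 0 0 0 0 0 0;1 0 0 0 0 0 0"

```text
time_s: 5.55
position: [0.5255, -0.2501, 0.0625]
tool_rot: [[0.117, 0.993, 0.006], [0.993, -0.117, -0.004], [-0.004, 0.006, -1.0]]
ft_force: [5.3, -4.4, 1.0]
grip_width: 0.0172
```

arm_command --rows "1 0 5 0 0 0 0;1 0 6 0 0 0 0;1 0 6 0 0 0 0;1 0 6 0 0 0 0;1 0 6 0 0 0 0"

```text
time_s: 5.97
position: [0.5541, -0.2534, 0.0625]
tool_rot: [[0.117, 0.993, 0.004], [0.993, -0.117, -0.004], [-0.003, 0.005, -1.0]]
ft_force: [1.6, -5.0, 2.3]
grip_width: 0.017
```

arm_command --rows "1 0 6 0 0 0 0;1 0 6 0 0 0 0;1 0 5 0 0 0 0;1 0 3 0 0 0 0;1 0 3 0 0 0 0"

```text
time_s: 6.38
position: [0.576, -0.2558, 0.0624]
tool_rot: [[0.117, 0.993, 0.001], [0.993, -0.117, -0.003], [-0.003, 0.002, -1.0]]
ft_force: [-16.7, -4.4, 17.5]
grip_width: 0.0173
```

arm_command --rows "1 0 0 0 0 0 0;1 0 0 0 0 0 0;1 0 0 0 0 0 0"

```text
time_s: 6.63
position: [0.5757, -0.2558, 0.0624]
tool_rot: [[0.117, 0.993, 0.002], [0.993, -0.117, -0.003], [-0.003, 0.002, -1.0]]
ft_force: [-2.9, -4.9, 8.6]
grip_width: 0.0171
```

```bash
python3 ms.py w5
```

```text
6.6333 [ 0.57568748 -0.25578423  0.06243519] [-2.88428218 -4.93945188  8.55173849] 0.017089956541606076
  return _methods._mean(a, axis=axis, dtype=dtype,
  ret = ret.dtype.type(ret / rcount)
Traceback (most recent call last):
  File "ms.py", line 14, in <module>
    L=ray(m,*w,.023);P=ray(m,*t,.018)
TypeError: Value after * must be an iterable, not numpy.float64
```

Back home, at the same TCP as when I gripped it. I release gently, lift, and carry over to the recorder.

arm_command --rows "0.8 0 -1 0 0 0 0;0.6 0 0 0 0 0 0;0.4 0 0 0 0 0 0;0.4 0 0 0 0 0 0;0.4 0 0 -10 0 0 0"

```text
time_s: 7.1
position: [0.5736, -0.2537, 0.0688]
tool_rot: [[0.117, 0.993, -0.004], [0.993, -0.117, 0.003], [0.002, -0.004, -1.0]]
ft_force: [-0.2, -0.3, -1.4]
grip_width: 0.0512
```

arm_command --rows "0.4 0 0 -35 0 0 0;0.4 0 0 -38 0 0 0;0.4 0 0 -38 0 0 0;0.4 0 0 -38 0 0 0;0.4 0 0 -20 0 0 0"

```text
time_s: 7.52
position: [0.5751, -0.2546, 0.2451]
tool_rot: [[0.117, 0.993, 0.005], [0.993, -0.117, -0.004], [-0.003, 0.006, -1.0]]
ft_force: [-0.3, -0.1, 0.4]
grip_width: 0.0513
```

Run:
```python
from h import *
s=readout.observe(); m,im=snap("wrist","w6"); print(s['position'],s['q'])
hsv=cv2.cvtColor(im,cv2.COLOR_RGB2HSV)
def c(lo,hi,b):
    k=cv2.inRange(hsv,lo,hi)[b[1]:b[3],b[0]:b[2]]; p=np.argwhere(k)[:,::-1]+[b[0],b[1]]; return p
y=c((20,130,60),(35,255,255),(290,160,345,195)); r=c((0,130,60),(8,255,255),(240,140,300,185))
print(y.mean(0),r.mean(0))
X=np.array([.9936,-.1132]); print((ray(m,y[:,0].mean(),y[:,1].min()+1,.018)-ray(m,*r.mean(0),.023))[:2]@X)
```

```text
[ 0.5750561  -0.25459761  0.2451107 ] [-3.46529367e+01  2.98870207e+01  6.12868882e+01  1.05617055e-02
  8.84533837e+01 -2.79359731e+01]
[313. 179.] [263.21935484 159.26451613]
0.04970487562358965
```

arm_command --rows "0.2 38 1 0 0 0 0;0.2 38 1 0 0 0 0;0.2 38 1 0 0 0 0;0.2 38 1 0 0 0 0;0.2 38 1 0 0 0 0"

```text
time_s: 7.98
position: [0.6015, -0.0645, 0.2396]
tool_rot: [[0.117, 0.993, -0.0], [0.993, -0.117, 0.0], [0.0, -0.0, -1.0]]
ft_force: [0.5, 0.6, 0.1]
grip_width: 0.0679
```

arm_command --rows "0.2 38 1 0 0 0 0;0.2 38 1 0 0 0 0;0.2 38 1 0 0 0 0;0.2 38 1 0 0 0 0;0.2 38 1 0 0 0 0"

```text
time_s: 8.4
position: [0.6286, 0.1237, 0.2397]
tool_rot: [[0.117, 0.993, -0.0], [0.993, -0.117, 0.0], [0.0, -0.0, -1.0]]
ft_force: [1.1, -0.9, 0.5]
grip_width: 0.0685
```

arm_command --rows "0.2 38 1 0 0 0 0;0.2 38 0 0 0 0 0;0.2 36 0 0 0 0 0;0.2 0 0 0 0 0 0;0.2 0 0 0 0 0 0"

```text
time_s: 8.82
position: [0.6426, 0.2347, 0.239]
tool_rot: [[0.114, 0.993, -0.001], [0.993, -0.114, -0.0], [-0.0, -0.001, -1.0]]
ft_force: [-0.1, -1.1, 0.5]
grip_width: 0.0684
```

Run:
```python
from h import *
s=readout.observe(); m,im=snap("wrist","w7"); print(s['position'],s['q'],s['tool_rot'][:,0])
```

```text
[0.64256104 0.23468174 0.23896488] [1.01726741e+01 3.63258466e+01 5.04900261e+01 1.52872660e-03
 9.32405249e+01 1.67295880e+01] [ 1.14188497e-01  9.93459068e-01 -2.57830461e-04]
```

View pics/w7.png

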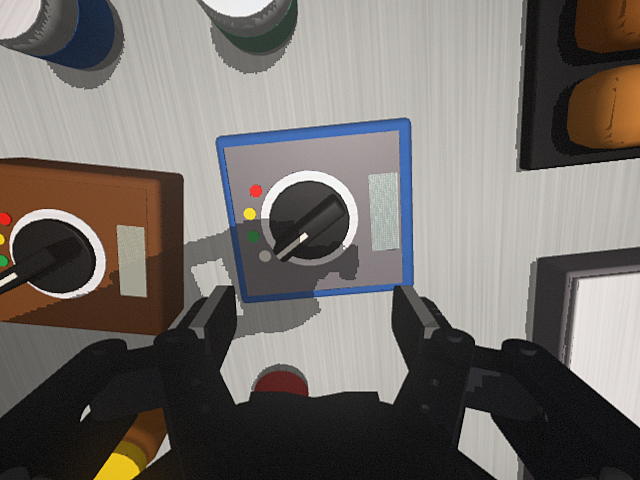

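Run:
```python
from h import *
im=cv2.imread("pics/w7.png"); m=cam("wrist"); hsv=cv2.cvtColor(im,cv2.COLOR_BGR2HSV)
b=(245,155,375,280); sub=hsv[b[1]:b[3],b[0]:b[2]]
k=cv2.inRange(sub,(0,0,0),(180,255,75)); 
k=cv2.morphologyEx(k,cv2.MORPH_OPEN,np.ones((5,5)))
ring=cv2.inRange(sub,(0,0,205),(180,40,255)); cs,_=cv2.findContours(ring,0,1); c=max(cs,key=cv2.contourArea)+[b[0],b[1]]
e=cv2.fitEllipse(cv2.convexHull(c)); print("ring",e); A=ray(m,*e[0],.063); print("axis from ring",A)
D={}
for n,lo,hi in(("red",(0,130,60),(8,255,255)),("yel",(20,130,60),(35,255,255)),("grn",(45,80,30),(90,255,255))):
    q=cv2.inRange(hsv,lo,hi)[180:265,240:270]; M=cv2.moments(q,True); u=(M['m10']/M['m00']+240,M['m01']/M['m00']+180); D[n]=ray(m,*u,.062)
D['wht']=ray(m,265,256,.062)
for n,p in D.items(): d=p-A; print(n,p.round(4),np.hypot(*d[:2]).round(4),np.degrees(np.arctan2(-d[1],-d[0])).round(1))
P=np.array(list(D.values()))[:,:2]
from scipy.optimize import least_squares
print(least_squares(lambda c:np.hypot(*(P-c).T)-.054,A[:2]).x)
for p in[(278,259),(305,235),(340,201)]: print(ray(m,*p,.108))
g=cv2.resize(im[150:290,240:380],None,fx=4,fy=4,interpolation=2); cv2.imwrite("pics/crop7.png",g)
```

```text
ring ((309.205322265625, 216.26971435546875), (91.6991958618164, 96.74224090576172), 97.0672607421875)
axis from ring [0.63923028 0.23666467 0.063     ]
red [0.5943 0.2653 0.062 ] 0.0533 -32.5
yel [0.5854 0.2454 0.062 ] 0.0545 -9.2
grn [0.5849 0.2238 0.062 ] 0.0558 13.3
wht [0.5932 0.2033 0.062 ] 0.0569 36.0
[0.6380098  0.23349947]
[0.61196104 0.21451338 0.108     ]
[0.635924   0.23184036 0.108     ]
[0.66580839 0.25552044 0.108     ]
```

View pics/crop7.png

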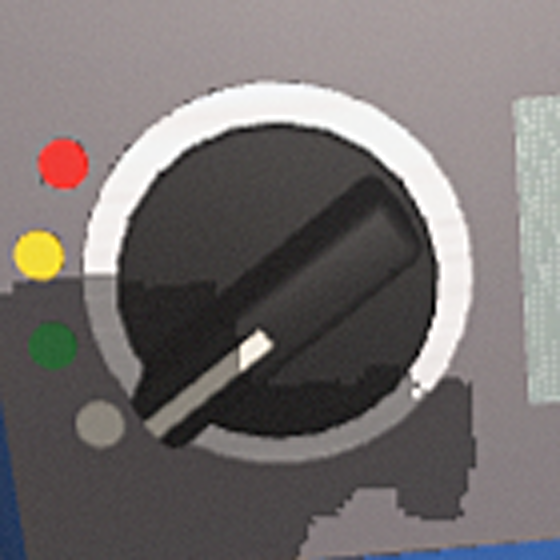

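arm_command --rows "0.2 0 0 0 0 0 7;0.2 0 0 0 0 0 7;0.2 0 0 0 0 0 7;0.2 0 0 0 0 0 7;0.2 0 0 0 0 0 7"

```text
time_s: 9.28
position: [0.6432, 0.231, 0.2397]
tool_rot: [[0.672, 0.741, -0.0], [0.741, -0.672, -0.0], [-0.0, -0.0, -1.0]]
ft_force: [0.1, -0.7, -0.2]
grip_width: 0.0685
```

arm_command --rows "0.4 0 0 0 0 0 7;0.4 0 0 0 0 0 5.5;0.4 -3 -2 33 0 0 0;0.4 0 0 33 0 0 0;0.4 0 0 0 0 0 0"

```text
time_s: 9.7
position: [0.6371, 0.2305, 0.1673]
tool_rot: [[0.813, 0.583, -0.011], [0.583, -0.813, -0.002], [-0.011, -0.005, -1.0]]
ft_force: [-1.2, -0.2, -0.8]
grip_width: 0.0512
```

Run:
```python
from h import *
s=readout.observe(); m,im=snap("wrist","w8"); print(s['position'],s['q'],s['tool_rot'][:,0],s['grip_width'])
print(proj(m,(.639,.235,.108)), proj(m,s['position']))
```

```text
[0.63713966 0.23048623 0.16726848] [ 9.90456901e+00  3.84093660e+01  5.82889725e+01 -1.00439484e-02
  8.39662890e+01  6.42559900e+01] [ 0.81253561  0.58281655 -0.01052396] 0.05121339269356745
[310.03401036 256.96566595] [314.16111697 314.97154442]
```

View pics/w8.png

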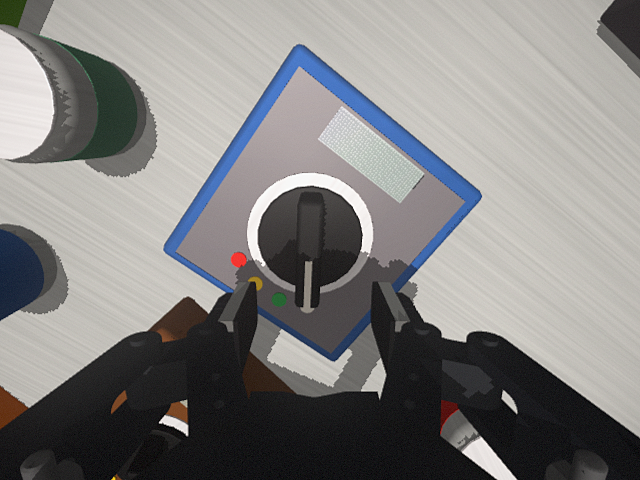

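arm_command --rows "0.4 4 -2 20 0 0 0;0.4 0 0 30 0 0 0;0.4 0 0 20 0 0 0;0.4 0 0 0 0 0 0;0.4 0 0 0 0 0 0"

```text
time_s: 10.17
position: [0.6424, 0.236, 0.1051]
tool_rot: [[0.812, 0.584, 0.001], [0.584, -0.812, 0.0], [0.001, 0.001, -1.0]]
ft_force: [-0.4, -0.4, -0.4]
grip_width: 0.0514
```

arm_command --rows "1 0 0 0 0 0 0;1 0 0 0 0 0 0;1 0 0 0 0 0 0;1 0 0 0 0 0 0;1 0 0 0 0 0 0" --squeeze 60

```text
time_s: 10.58
position: [0.6418, 0.2376, 0.1058]
tool_rot: [[0.812, 0.584, 0.002], [0.584, -0.812, 0.002], [0.003, -0.001, -1.0]]
ft_force: [-2.6, 3.4, 7.2]
grip_width: 0.0139
```

Run:
```python
from h import *
s=readout.observe(); m,im=snap("wrist","w9"); print(s)
```

```text
{'time_s': 10.5833, 'q': array([10.3868313 , 41.76833814, 62.16188491,  0.11221793, 75.92386595,
       64.6488845 ]), 'qvel': array([-0.05543084,  0.00781154,  0.07004191, -0.09410587, -0.07204064,
        0.07299831]), 'joint_efforts': array([ -2.34573528, -55.55221438, -20.62625885,  -1.17299102,
        -0.80066543,  -0.7717781 ]), 'position': array([0.64175958, 0.23755453, 0.1057718 ]), 'tool_rot': array([[ 8.11970223e-01,  5.83694851e-01,  2.16281958e-03],
       [ 5.83690547e-01, -8.11972861e-01,  2.32785000e-03],
       [ 3.11490486e-03, -6.27727537e-04, -9.99994952e-01]]), 'ft_force': array([-2.61952871,  3.43562442,  7.16789766]), 'wrist_torque': array([ 0.6129666 ,  0.67912492, -0.79118885]), 'grip_width': 0.013899801205579576}
```

View pics/w9.png

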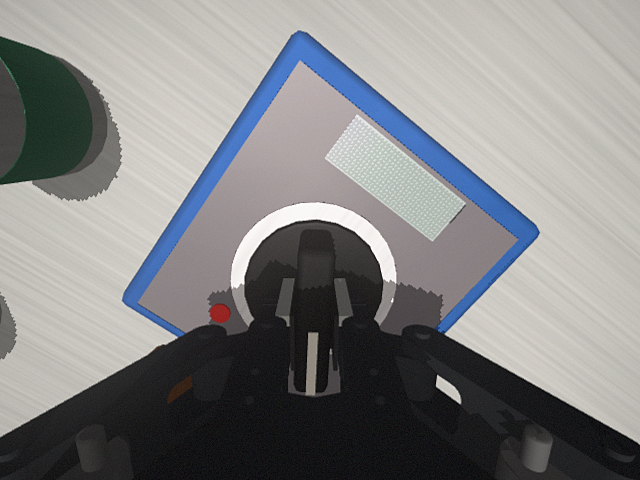

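The bar is gripped but rather high (TCP z 0.106). I reopen, go down 9 mm, centre 3 mm, and grip again.

arm_command --rows "0.5 0 0 0 0 0 0;0.5 -3 0 0 0 0 0;0.5 0 0 5 0 0 0;0.5 0 0 5 0 0 0;0.5 0 0 0 0 0 0"

```text
time_s: 11.05
position: [0.6387, 0.2345, 0.0918]
tool_rot: [[0.811, 0.584, -0.002], [0.584, -0.811, -0.001], [-0.002, -0.001, -1.0]]
ft_force: [0.3, 0.2, 0.4]
grip_width: 0.043
```

arm_command --rows "1 0 0 0 0 0 0;1 0 0 0 0 0 0;1 0 0 0 0 0 0;1 0 0 0 0 0 0;1 0 0 0 0 0 0" --squeeze 70

```text
time_s: 11.47
position: [0.6388, 0.2355, 0.0935]
tool_rot: [[0.812, 0.584, -0.001], [0.584, -0.812, 0.001], [0.0, -0.002, -1.0]]
ft_force: [-3.6, 4.6, 1.7]
grip_width: 0.0141
```

arm_command --rows "1 0 0 0 0 0 5;1 0 0 0 0 0 5;1 0 0 0 0 0 5;1 0 0 0 0 0 5;1 0 0 0 0 0 5"

```text
time_s: 11.88
position: [0.6388, 0.2353, 0.0935]
tool_rot: [[0.983, 0.183, -0.001], [0.183, -0.983, 0.0], [-0.001, -0.001, -1.0]]
ft_force: [-1.9, 2.6, 1.9]
grip_width: 0.014
```

arm_command --rows "1 0 0 0 0 0 5;1 0 0 0 0 0 5;1 0 0 0 0 0 5;1 0 0 0 0 0 5;1 0 0 0 0 0 5"

```text
time_s: 12.3
position: [0.6388, 0.2351, 0.0935]
tool_rot: [[0.968, -0.249, -0.001], [-0.249, -0.968, -0.0], [-0.001, 0.0, -1.0]]
ft_force: [-3.3, 1.2, 1.4]
grip_width: 0.0134
```

arm_command --rows "1 0 0 0 0 0 5;1 0 0 0 0 0 5;1 0 0 0 0 0 5;1 0 0 0 0 0 4;1 0 0 0 0 0 0"

```text
time_s: 12.72
position: [0.6387, 0.2349, 0.0935]
tool_rot: [[0.836, -0.549, -0.001], [-0.549, -0.836, -0.0], [-0.001, 0.001, -1.0]]
ft_force: [-4.4, 1.1, 2.6]
grip_width: 0.014
```

arm_command --rows "1 0 0 0 0 0 0;1 0 0 0 0 0 0;1 0 0 0 0 0 0;1 0 0 0 0 0 0;1 0 0 0 0 0 0"

```text
time_s: 13.13
position: [0.6387, 0.2349, 0.0935]
tool_rot: [[0.838, -0.546, -0.001], [-0.546, -0.838, -0.0], [-0.001, 0.001, -1.0]]
ft_force: [-5.1, 0.7, 3.7]
grip_width: 0.0146
```

Run:
```python
from h import *
s=readout.observe(); m,im=snap("wrist","w10"); print(s['position'],s['q'],np.degrees(np.arctan2(*s['tool_rot'][1::-1,0])),s['ft_force'],s['wrist_torque'],s['grip_width'])
m,t=snap("top","top1"); print("handle/dial via top")
a=cv2.resize(im,(400,300)); b=cv2.resize(t[:,:,:],(400,300)); c=cv2.resize(t[120:210,190:280],(300,300),interpolation=2); d=cv2.resize(t[110:260,365:465],(200,300),interpolation=2)
o=np.zeros((600,800,3),np.uint8); o[:300,:400]=a;o[:300,400:]=b;o[300:,:300]=c;o[300:,320:520]=d; cv2.imwrite("pics/comp.png",o[:,:,::-1])
```

```text
[0.63869683 0.23490436 0.09345699] [1.02492935e+01 4.21934304e+01 6.35041286e+01 2.90424817e-03
 7.43696836e+01 1.33321018e+02] -33.07252857486522 [-5.09262785  0.73384572  3.70745221] [0.05042426 0.88664285 0.12925384] 0.014613581270607499
handle/dial via top
```

View pics/comp.png

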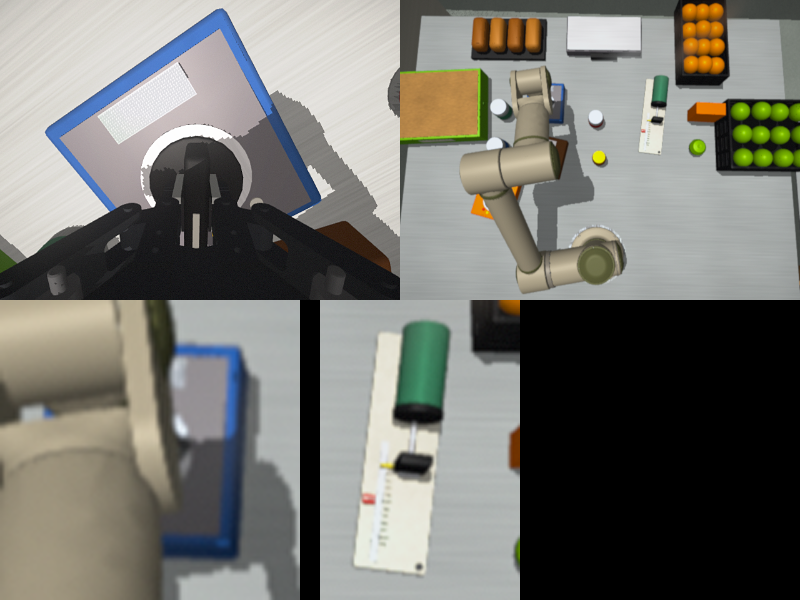

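```bash
python3 -c "
from h import *
s=readout.observe(); print(s['time_s'],np.degrees(np.arctan2(*s['tool_rot'][1::-1,0])),s['wrist_torque'])
print(env.close_job())"
```

```text
13.2333 -33.07217856120809 [0.03509545 0.94812093 0.11642447]
the job is handed in; nothing more can be done
None
```

I pulled the handle to the marker, eased it home, and turned the blue recorder's dial to its third step. The gripper was still holding it there when I handed the job in, at 13.2 s of the 61 s allowed. The hand-in reports no verdict.

- **Pull and hold:** The last measurement put the pointer about 1 mm short of the marker line. I pulled that 1 mm and held for over 1.2 s, without measuring again afterwards.
- **Return home:** I eased the handle back at about 70 mm/s. The gripper ended where it had first gripped the handle. A wrist picture after release put pointer and marker 49.7 mm apart, against 50.5 mm at the start, so the handle is home and the marker unmoved within measuring error.
- **Dial:** I first gripped the bar too high, so I reopened, went lower and gripped again. The gripper then turned about 69° (1.20 rad), and the bar still looked lined up with the jaws. The wrist torque was about 0.12 N m, which matches the dial's return spring at the third step.
- **Bystanders:** In the final top picture the red can, jar, carton and apple look unmoved. The arm partly hides the blue and green cans, but I felt no contact near them. The dial's dots were hidden too, so the dial angle comes from the gripper's turn alone.
- **Checks that failed:** My pointer-measuring script failed twice on colour detection; I redid those measurements directly from the pictures.

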